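# Size a rod in the ring gauge

## Robot

A 6-joint arm with a two-finger parallel gripper is mounted at the origin on a cart in front of the work surface, level with it; the furniture and walls round the work are solid. World frame = base frame: x ahead of the robot, y to its left, z up, the work surface at z = 0. Lengths are in m, angles in rad, forces in N, time in s.
With the tool pointing down it reaches from about 0.375 to 0.975 m from the base axis. Payload 3.8 kg.
Tool frame: the origin (TCP) lies at the very end of the fingers, on their centre line; the grasp point (between the pads) lies 19 mm behind it; z points along the fingers, y is the line along which they close (so a half turn about z gives the same grasp; the last joint's range is limited). The gripper opens to 85 mm and grips with 20 to 120 N. Pads are 22 mm wide; open, the fingers measure 114 mm over their backs; the gripper's body (76 mm by 85 mm) begins 54 mm behind the grasp point. The pads swing forward as they close: fully open they stand 13 mm farther back than shut.
Start: joints at [-1.35, 0.264, 1.604, -0, 1.274, -0.037], TCP at [0.172, -0.653, 0.231] pointing down, gripper open.
Joint ranges: [-2.63, 2.63], [-0.94, 2.18], [0.31, 2.57], [-1.31, 4.45], [0, 2.66], [-2.55, 2.55]. Speed limits (rad/s): [2.57, 2.57, 3.14, 3.14, 3.14, 3.14].

## Interface

Orientations are given as a rotation vector (axis times angle).
In Python, from workcell import monitor, viewer, job gives the robot as it stands. The module is installed in compiled form; this text tells all that it offers.
- The arm moves only by the tool step_arm, never from a script. Its argument "series" is one flat list of numbers, 4 for each row, row after row: the shift along the tool's x, y, z in m, then the turn about the tool's z in rad. A call has 1 to 8 rows; each row is the pose to reach, as a shift and turn from the pose commanded when the call began, along the tool's axes at that moment; what a row does not reach only later rows make up. A row lasts 1/8 s, in which the tool goes at most 62.5 mm and 10.7 degrees, less where a joint would pass 70% of its speed; a pose out of reach is approached as far as the arm can. A call with a gripper value outside its range is refused whole. "gripper" is the opening, from 0 (shut) to 1 (fully open), set as the call begins (left out, the last holds). The fingers move at their own pace and stop on an object; "newtons" is the grip in N (left out, the last holds). Time passes only in rows, so rows that repeat a pose let the fingers close. It gives the time, the measured TCP pose, the force, the opening and the grip force at its end, in the units of the state.
- monitor.read_state(): the state, without advancing time (a new reading comes with each control period).
- viewer.read_camera(name): name is "scene" or "top" or "wrist"; returns a dict with "image" (400x640x3 uint8, red, green, blue), "intrinsics" (3x3 intrinsics, pixels), "T" (4x4, takes a point from camera to world coordinates); the wrist camera has in their place "hand_eye" (4x4, takes a point from camera to tool coordinates, whose origin is the TCP and whose axes are the flange's). Camera axes: x right, y up, looking along -z (the intrinsics and any distortion apply to the point x, -y, -z); pixel columns grow to the right and rows downward; lengths in m; the calibration is good to about 2 mm. The wrist camera is an equidistant fisheye: a pixel r from the principal point sees the ray r / f radians off the axis. A picture is of the moment at which its call begins: read the wrist's pose just before it. There is no depth.
- job.finish_job(): hands the job in; it is judged then, once.
Trained networks look in a picture, given as the dict that the camera call returned (one of the last four; its "shot" number tells which), for a name from the list of things; names that differ only in an ending like _2 or _b are one class to them, and where a whole thing is asked for, a point or a joint stands for the part that bears it (a point fixed in the world has none). Each returns a list of dicts, best first, with "score" (0 to 1); they miss things now and then, are a little off and sometimes report something else, mostly with a low value. They report only what shows in the picture. A call takes as long as a camera call. They do not tell look-alikes from the thing itself.
- viewer.boxes_of(picture, label): "extent" ([centre column, centre row, width, height] in pixels, round what is visible of it).
- viewer.spot_point(picture, label): "point" ([column, row] in pixels: a listed point, or the origin of a listed thing).
The state is a dict: "time": time; "q": joint angles; "joint_vel": joint speeds; "joint_torque": joint torques, N m; "tool_pos": TCP position; "tcp_rot": TCP orientation; "wrist_force": force on the tool from outside, world axes, zero at the start; "torque": the same for the moment, N m; "width": opening from 0.0 (shut) to 1.0 (fully open); "grip_force": force on a finger pad.
Only numpy, scipy, OpenCV 4.12 (cv2) and the standard library are available. Lean on these libraries where they do the work, as an engineer would, in place of code of your own. Each camera call takes 0.05 s, during which the arm holds its last target. There are 200 camera calls.

## Task

Take the long aluminium rod out of the wooden block and pass it, foot first, down through the rings of the ring gauge until one of them stops it. Press it lightly onto that ring (a clear push of about 7 N, kept up for half a second, never more than 15 N), then ease off and let go, so that the rod is left standing upright in the gauge, resting on the ring that stopped it. Never let it drop inside the gauge, do not knock or lean on the gauge, and leave the short pin and the glassware as they are.

Things in the scene. Friction and masses are not known exactly. Their poses are not given: they have to be found in the camera images.
- ring_gauge: Ring gauge, fixed to the bench: grey base plate 125 x 92 x 10 mm, thin steel pillar, four level steel rings, 8 mm thick, one above the other round one upright axis, bores shrinking downwards. Origin: on the bench, on the ring axis; z up, +x to the pillar (62 mm off the axis, 122 mm high; nothing is higher). Ring 4, lowest: bore 10 mm, top at 21 mm, unused.
- ring1_top (a point): Centre of the top face of ring 1, the highest and widest: bore 27 mm, outside 42 mm, fixed, 115 mm over the bench.
- ring2_zone (a point): Fixed point on the ring axis, 87 mm over the bench. Ring 2 (bore 23.5, outside 38 mm) is clamped anew each time with its top face up to 10 mm above or below this point (not reported). It swings about the pillar against about 1 N of friction and starts up to 4 mm off the axis, along the gauge's y; the rod's bevelled foot pushes it into line.
- ring3_zone (a point): Fixed point on the ring axis, 49 mm over the bench. Ring 3 (bore 15.5, outside 34 mm, centred) is clamped anew each time with its top up to 14 mm above or below it (not reported). Too small for the rod: it stops it, with the foot about 3 mm below the ring's top. Sprung: yields straight down 1 mm per 2 N, at most 5 mm, then rigid.
- rod: The long rod: plain aluminium, 20 mm diameter, 150 mm long, about 0.12 kg, loose. Origin: centre of its foot; +z along the rod to its top. The foot is bevelled over its lowest 5 mm to a 10 mm flat. It starts upright in one of the two holes of the wooden block with its foot 8 mm above the bench, so that 118 mm of it stand out of the block.
- pin_block: Wooden block, fixed, 60 x 130 x 40 mm (x, y, z), origin under its centre on the bench. Two upright blind holes, 21.5 mm wide and 32 mm deep, at y = -35 and +35 mm; one holds the rod, the other the short pin.
- short_pin: Short aluminium pin, same 20 mm diameter but only 70 mm long, loose, in the other hole of the block. Origin: centre of its foot. Not to be disturbed.
- vial: Small sample vial with a black cap, 24 mm diameter, 52 mm high, loose, standing; origin under its centre. Bystander.
- flask: Conical glass flask with a red-brown stopper, 64 mm diameter, 106 mm high, loose, standing; origin under its centre. Bystander.
- reagent_bottle: Clear glass reagent bottle, 55 mm diameter, 93 mm high, loose, standing; origin under its centre. Bystander.
There are look-alikes about, which are no part of the job. What is shaped like the rod but black or orange is not meant.

How it is judged:
By the outcome, as a careful person would: the job done as asked, in the order asked, and still so for the second after the job is handed in, with the robot touching nothing.
It also fails if it takes over 58 s, if anything falls off the work surface, if the arm or the gripper's body presses on something with over 40 N, if the wrist force passes 120 N, or if a joint passes its speed limit or range.

## Working session

There is one attempt and no reset: what is moved stays moved. The work goes in short steps, Python scripts to look and compute and a tool call to move; the robot and the scene stay as the last step left them, time stands still between calls to the robot, and variables do not carry over. Pictures are saved under pics/ and viewed, at most 11 in all, crops included, and the job is handed in when it is done.

Besides the shell and the picture viewer there is one more tool, called after "Emit:" in YAML: its name, and indented under it one key for each argument. step_arm: Moves the arm, as the interface text tells. Its arguments: {"type":"object","properties":{"series":{"type":"array"},"gripper":{"type":"number"},"newtons":{"type":"number"}},"required":["series"]}

```bash
mkdir -p pics; cat > h.py <<'E'
import numpy as np, cv2
from scipy.spatial.transform import Rotation as R
from workcell import monitor, viewer, job
def save(p,n): cv2.imwrite('pics/'+n,p['image'][:,:,::-1])
def ray(p,uv):
    K=np.array(p['intrinsics']);T=np.array(p['T'])
    d=np.linalg.inv(K)@[uv[0],uv[1],1]; d=T[:3,:3]@(d*[1,-1,-1]); return T[:3,3],d/np.linalg.norm(d)
def atz(p,uv,z):
    o,d=ray(p,uv); return o+d*(z-o[2])/d[2]
def proj(p,X):
    T=np.array(p['T']);c=T[:3,:3].T@(np.array(X)-T[:3,3]);c=c*[1,-1,-1];u=np.array(p['intrinsics'])@c;return u[:2]/u[2]
def tri(rs):
    A=sum(np.eye(3)-np.outer(d,d) for o,d in rs);b=sum((np.eye(3)-np.outer(d,d))@o for o,d in rs);return np.linalg.solve(A,b)
E
python3 - <<'E'
from h import *
np.set_printoptions(precision=4,suppress=True)
s=monitor.read_state();print(s)
P={n:viewer.read_camera(n) for n in('scene','top')}
for n,p in P.items():
    save(p,n+'0.png');print(n,[k for k in p],p['intrinsics'],p['T'])
    for l in('rod','short_pin','pin_block','ring_gauge','vial','flask','reagent_bottle'):
        print(l,[(round(d['score'],2),np.round(d['extent'],1)) for d in viewer.boxes_of(p,l)[:3]],[(round(d['score'],2),np.round(d['point'],1),np.round(atz(p,d['point'],0.008 if l in('rod','short_pin') else 0),3)) for d in viewer.spot_point(p,l)[:3]])
    for l,z in(('ring1_top',.115),('ring2_zone',.087),('ring3_zone',.049)):
        print(l,[(round(d['score'],2),np.round(d['point'],1),np.round(atz(p,d['point'],z),3)) for d in viewer.spot_point(p,l)[:2]])
E
```

```text
{'time': 0.0, 'q': array([-1.3499,  0.2648,  1.6054,  0.    ,  1.2737, -0.0369]), 'joint_vel': array([ 0.0013, -0.0003,  0.0001,  0.0002, -0.0003, -0.0017]), 'joint_torque': array([  0.0016, -51.5105, -36.7315,  -0.0001,   0.0128,  -0.    ]), 'tool_pos': array([ 0.1719, -0.652 ,  0.2299]), 'tcp_rot': array([-3.1133, -0.4035,  0.0003]), 'wrist_force': array([ 0.1734,  0.2226, -0.4849]), 'torque': array([-0.0262,  0.0157,  0.0094]), 'grip_force': 0.0, 'width': 0.9992188987981971}
scene ['image', 'intrinsics', 'T', 'shot'] [[389.7122   0.     312.7737]
 [  0.     389.7122 194.452 ]
 [  0.       0.       1.    ]] [[-0.8844  0.3193 -0.3404  0.2103]
 [-0.4663 -0.6337  0.6172  0.6391]
 [-0.0186  0.7046  0.7094  0.8717]
 [ 0.      0.      0.      1.    ]]
rod [(0.9, array([255.9, 291.2,  15.5,  39.2])), (0.88, array([267.2, 270. ,  13.6,  40. ])), (0.86, array([288.4, 296.1,   9.6,  32.1]))] [(0.82, array([288. , 316.1]), array([0.487, 0.276, 0.008])), (0.82, array([279.2, 351.8]), array([0.461, 0.36 , 0.008])), (0.71, array([269.9, 286.7]), array([0.568, 0.228, 0.008]))]
short_pin [(0.62, a
[... 1988 characters left out ...]
, 0.   ]))]
vial [(0.39, array([227.8, 185.2,  21.9,  12.3])), (0.36, array([316.6, 237.7,   7.1,   8.2]))] [(0.54, array([225.7, 185.8]), array([0.612, 0.364, 0.   ])), (0.49, array([319.5, 235.9]), array([0.436, 0.022, 0.   ]))]
flask [(0.64, array([226.9, 184.2,  22.1,  19.4]))] [(0.73, array([226.1, 184.2]), array([ 0.618,  0.363, -0.   ]))]
reagent_bottle [(0.72, array([428.8, 164.3,  19.2,  14.6]))] [(0.51, array([426.4, 164.6]), array([ 0.699, -0.362,  0.   ]))]
ring1_top [(0.94, array([375.2, 202.4]), array([ 0.545, -0.162,  0.115]))]
ring2_zone [(0.74, array([372.8, 206.7]), array([ 0.534, -0.157,  0.087]))]
ring3_zone [(0.88, array([372. , 208.2]), array([ 0.533, -0.159,  0.049]))]
```

View pics/scene0.png

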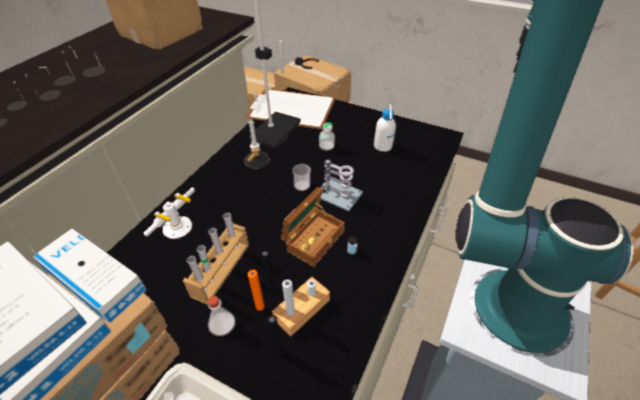

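View pics/top0.png

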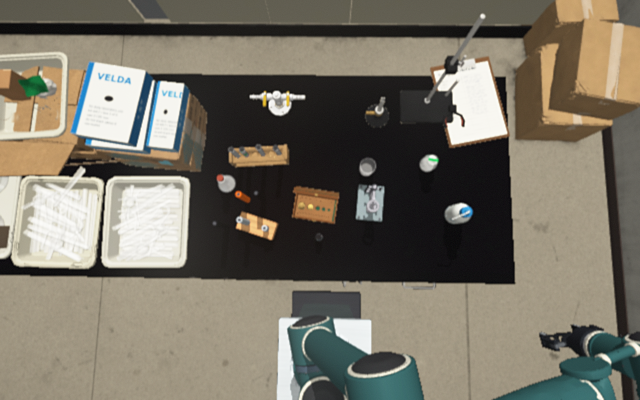

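The rod is the grey cylinder at scene (288,296), in the block. The short pin is at (312,287), the orange decoy at (256,291) and the gauge at (341,185), with the box between them.

```bash
cat >> h.py <<'E'
np.set_printoptions(precision=4,suppress=True)
def pose():
    s=monitor.read_state();return np.array(s['tool_pos']),R.from_rotvec(s['tcp_rot']).as_matrix(),s
def shot():
    t,M,s=pose();p=viewer.read_camera('wrist');p['tp']=t;p['M']=M;return p
def wray(p,uv):
    K=np.array(p['intrinsics']);H=np.array(p['hand_eye']);v=np.array([(uv[0]-K[0,2])/K[0,0],(uv[1]-K[1,2])/K[1,1]])
    th=np.linalg.norm(v);d=np.r_[v/th*np.sin(th),np.cos(th)]*[1,-1,-1]
    return p['tp']+p['M']@H[:3,3],p['M']@H[:3,:3]@d
def watz(p,uv,z):
    o,d=wray(p,uv);return o+d*(z-o[2])/d[2]
def wproj(p,X):
    H=np.array(p['hand_eye']);K=np.array(p['intrinsics']);c=H[:3,:3].T@(p['M'].T@(np.array(X)-p['tp'])-H[:3,3]);c=c*[1,-1,-1]
    th=np.arctan2(np.hypot(c[0],c[1]),c[2]);return np.array([K[0,2],K[1,2]])+K[0,0]*th*c[:2]/np.hypot(c[0],c[1])
def shift(dw): return pose()[1].T@np.array(dw)
E
python3 - <<'E'
from h import *
p=shot();print(p['hand_eye'],p['intrinsics'],p['M'])
print(shift([.47-.172,-.16+.652,.08]))
a,b=viewer.read_camera('scene'),viewer.read_camera('top')
for p,n in((a,'scene'),(b,'top')):
    for l in('rod','ring_gauge'):
        for d in viewer.boxes_of(p,l)[:6]: print(n,l,d)
print(proj(b,[.487,.278,.158]),proj(b,[.457,.203,.078]),proj(a,[.487,.278,.158]))
c=cv2.resize(a['image'][145:345,200:380],None,fx=3,fy=3,interpolation=3);cv2.imwrite('pics/c1.png',c[:,:,::-1])
E
```

```text
[[-0.0001  0.9559  0.2936  0.0742]
 [ 1.      0.      0.0002  0.0008]
 [ 0.0002  0.2936 -0.9559 -0.1438]
 [ 0.      0.      0.      1.    ]] [[309.7069   0.     318.113 ]
 [  0.     309.7069 198.5222]
 [  0.       0.       1.    ]] [[ 0.9669  0.255   0.    ]
 [ 0.255  -0.9669  0.    ]
 [ 0.     -0.     -1.    ]]
[ 0.4136 -0.3998 -0.08  ]
scene rod {'extent': [254.2, 290.5, 19.7, 42.0], 'score': 0.84}
scene rod {'extent': [264.9, 269.4, 15.1, 38.1], 'score': 0.78}
scene rod {'extent': [287.6, 295.6, 9.9, 32.9], 'score': 0.74}
scene rod {'extent': [273.6, 334.9, 11.9, 42.7], 'score': 0.62}
scene rod {'extent': [340.2, 185.2, 42.3, 45.1], 'score': 0.5}
scene ring_gauge {'extent': [341.4, 185.1, 42.6, 49.4], 'score': 0.68}
top rod {'extent': [219.7, 225.5, 12.6, 10.0], 'score': 0.65}
top rod {'extent': [239.9, 196.4, 12.9, 8.0], 'score': 0.6}
top rod {'extent': [242.6, 222.4, 13.1, 7.9], 'score': 0.5}
top ring_gauge {'extent': [370.0, 202.2, 26.3, 42.7], 'score': 0.55}
[237.9184 217.0817] [265.2225 228.1988] [282.958  282.3291]
```

View pics/c1.png

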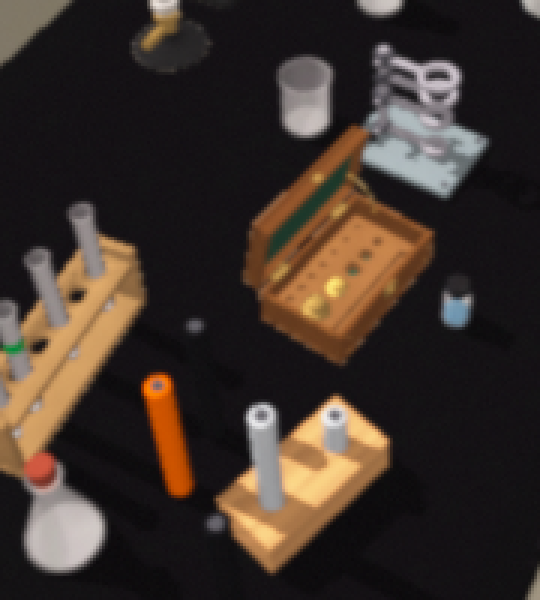

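The crop shows the gauge with its pillar on the far (+x) side. The rod and pin are in the block. Besides the orange decoy, two black rod tops show at crop (195,325) and (215,523). I'll go over the gauge first for a close look.

Emit:
step_arm:
  series: [0.037,-0.036,-0.01,0,0.075,-0.072,-0.02,0,0.112,-0.108,-0.03,0,0.15,-0.145,-0.04,0,0.19,-0.183,-0.05,0,0.23,-0.222,-0.06,0,0.27,-0.261,-0.07,0,0.31,-0.3,-0.08,0]
  gripper: 0.55

```text
time: 3.15
tool_pos: [0.396, -0.282, 0.312]
tcp_rot: [3.115, 0.403, 0.001]
wrist_force: [0.8, -1.0, 0.1]
width: 0.55
grip_force: 0.0
```

Emit:
step_arm:
  series: [0.036,-0.035,0,0,0.072,-0.07,0,0,0.104,-0.1,0,0,0.104,-0.1,0,0,0.104,-0.1,0,0]

```text
time: 3.78
tool_pos: [0.4703, -0.1605, 0.3113]
tcp_rot: [3.115, 0.405, -0.001]
wrist_force: [-0.3, -0.3, 0.8]
width: 0.55
grip_force: 0.0
```

```bash
python3 - <<'E'
from h import *
p=shot();print(p['tp'],p['M']);save(p,'w1.png')
for l,z in(('ring1_top',.115),('ring2_zone',.087),('ring3_zone',.049),('ring_gauge',0)):
    for d in viewer.spot_point(p,l)[:2]: print(l,d,watz(p,d['point'],z))
x,y=wproj(p,[.54,-.157,.1]).astype(int);print(x,y)
x0,y0=max(x-110,0),max(y-100,0)
c=cv2.resize(p['image'][y0:y0+200,x0:x0+220],None,fx=3,fy=3,interpolation=3);cv2.imwrite('pics/c2.png',c[:,:,::-1]);print(x0,y0)
E
```

```text
[ 0.4703 -0.1605  0.3113] [[ 0.9668  0.2557 -0.0003]
 [ 0.2557 -0.9668 -0.0006]
 [-0.0004  0.0005 -1.    ]]
ring1_top {'point': [326.9, 114.6], 'score': 0.66} [ 0.5357 -0.1539  0.115 ]
ring1_top {'point': [320.9, 112.6], 'score': 0.26} [ 0.5361 -0.147   0.115 ]
ring2_zone {'point': [326.6, 114.5], 'score': 0.58} [ 0.5352 -0.1545  0.087 ]
ring3_zone {'point': [327.1, 114.1], 'score': 0.65} [ 0.5351 -0.1562  0.049 ]
ring_gauge {'point': [321.4, 116.4], 'score': 0.94} [ 0.5288 -0.1508  0.    ]
330 111
220 11
```

View pics/c2.png

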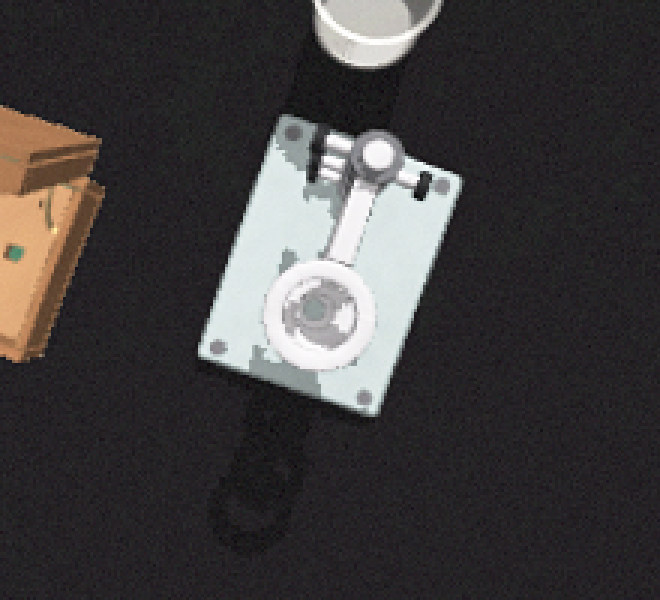

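The crop shows the gauge from above. Ring 1 is centred at crop (320,313), which is pixel (326.7,115.3). The pillar is at crop (378,155) and ring 2 sits slightly off beneath ring 1. Ring 1 comes out at (0.536,-0.154). Next, the rod.

Emit:
step_arm:
  series: [0.007,-0.05,0,0,0.014,-0.102,0,0,0.022,-0.156,0,0,0.03,-0.212,0,0,0.038,-0.27,0,0,0.046,-0.326,0,0,0.053,-0.377,0,0,0.059,-0.419,0,0]

```text
time: 5.03
tool_pos: [0.4204, 0.2612, 0.3114]
tcp_rot: [-3.115, -0.403, -0.001]
wrist_force: [0.4, -0.7, -0.1]
width: 0.552
grip_force: 0.0
```

Emit:
step_arm:
  series: [0,0,0,0,0,0,0,0]

```text
time: 5.28
tool_pos: [0.4208, 0.259, 0.3112]
tcp_rot: [3.115, 0.403, -0.0]
wrist_force: [-0.7, 0.1, 0.1]
width: 0.548
grip_force: 0.0
```

```bash
python3 - <<'E'
from h import *
p=shot();print(p['tp'],p['M']);save(p,'w2.png')
for d in viewer.boxes_of(p,'rod')[:5]: print(d)
for l,z in(('rod',.008),('short_pin',.008),('pin_block',0)):
    for d in viewer.spot_point(p,l)[:4]: print(l,d,watz(p,d['point'],z))
print(wproj(p,[.487,.278,.158]),wproj(p,[.487,.278,.04]))
cv2.imwrite('pics/c3.png',cv2.resize(p['image'][0:240,160:480],None,fx=2.5,fy=2.5,interpolation=3)[:,:,::-1])
# ring fit in w1
g=cv2.cvtColor(cv2.imread('pics/w1.png')[60:170,270:390],cv2.COLOR_BGR2GRAY);g=cv2.resize(g,None,fx=4,fy=4,interpolation=3)
c=cv2.HoughCircles(g,cv2.HOUGH_GRADIENT_ALT,1,20,param1=200,param2=.5,minRadius=25,maxRadius=100)
print(None if c is None else np.c_[c[0][:,0]/4+270-.375,c[0][:,1]/4+60-.375,c[0][:,2]/4,c[0][:,3:]])
E
```

```text
[0.4208 0.259  0.3112] [[ 0.967   0.2547 -0.0001]
 [ 0.2547 -0.967  -0.0009]
 [-0.0004  0.0008 -1.    ]]
{'extent': [325.4, 46.7, 17.1, 37.0], 'score': 0.77}
{'extent': [378.3, 57.6, 35.0, 36.8], 'score': 0.73}
{'extent': [317.7, 122.7, 16.6, 23.7], 'score': 0.63}
{'extent': [247.8, 114.9, 41.1, 18.3], 'score': 0.56}
rod {'point': [364.9, 67.8], 'score': 0.95} [0.5649 0.2272 0.008 ]
rod {'point': [326.2, 58.0], 'score': 0.93} [0.5635 0.2838 0.008 ]
rod {'point': [261.0, 113.4], 'score': 0.82} [0.4631 0.3543 0.008 ]
rod {'point': [319.7, 114.9], 'score': 0.52} [0.4812 0.2716 0.008 ]
short_pin {'point': [358.8, 143.2], 'score': 0.74} [0.4564 0.2062 0.008 ]
short_pin {'point': [582.9, 172.1], 'score': 0.31} [ 0.5453 -0.2484  0.008 ]
short_pin {'point': [282.6, 12.0], 'score': 0.24} [0.6166 0.3621 0.008 ]
pin_block {'point': [336.9, 131.3], 'score': 0.74} [0.4641 0.241  0.    ]
[315.6264 111.7768] [316.2769 110.1646]
None
```

View pics/c3.png

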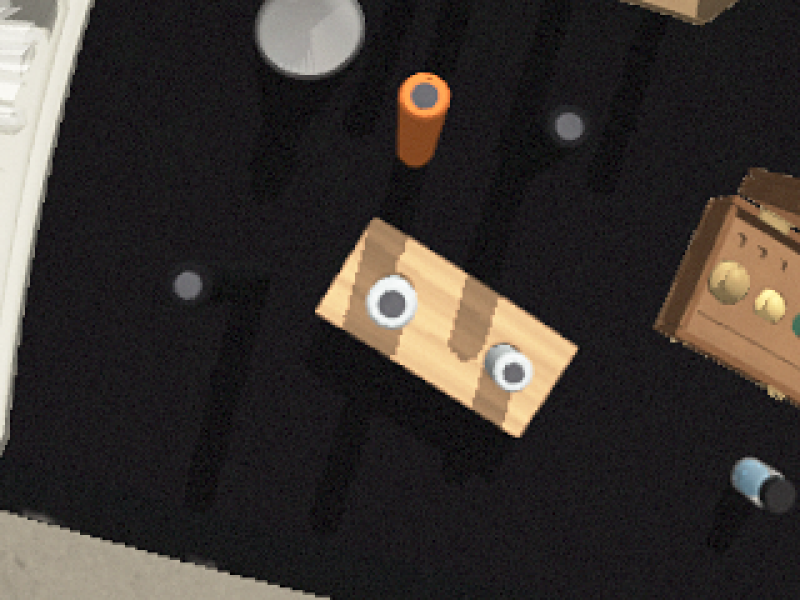

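The rod top is at crop (391,301), pixel (316.4,120.4), and we're looking almost straight down it. The pin is at crop (512,370). The orange and black decoys are clear of the fingers.

```bash
python3 - <<'E'
from h import *
def fit(f,x0,x1,y0,y1,t):
    g=cv2.cvtColor(cv2.imread(f)[y0:y1,x0:x1],cv2.COLOR_BGR2GRAY);g=cv2.resize(g,None,fx=4,fy=4,interpolation=3)
    cs,_=cv2.findContours((g>t).astype(np.uint8),cv2.RETR_CCOMP,cv2.CHAIN_APPROX_NONE)
    for c in cs:
        if len(c)>60: (cx,cy),(a,b),_=cv2.fitEllipse(c);print(f,cx/4+x0-.375,cy/4+y0-.375,a/4,b/4,len(c))
fit('pics/w1.png',295,355,85,150,225)
fit('pics/w2.png',300,332,104,137,225)
p=shot();t=watz(p,(316.4,120.4),.158);print(t, shift(t-p['tp']))
E
```

```text
pics/w1.png 328.34186935424805 137.4871826171875 3.196537971496582 5.60107421875 100
pics/w1.png 334.36247634887695 116.5400619506836 5.9542741775512695 8.930975914001465 124
pics/w1.png 326.279052734375 111.59712982177734 58.470703125 65.7049789428711 1511
pics/w1.png 348.5373001098633 120.14302444458008 9.393220901489258 12.01844596862793 252
pics/w1.png 349.7548942565918 110.89164924621582 3.9043407440185547 5.561046600341797 81
pics/w1.png 307.89370250701904 117.3304214477539 4.851294994354248 16.047826766967773 176
pics/w1.png 326.9516258239746 115.02913093566895 23.473758697509766 26.06014060974121 519
pics/w1.png 335.61103439331055 97.93324756622314 5.1674017906188965 6.926154613494873 105
pics/w1.png 315.2066307067871 98.46673965454102 7.678895950317383 15.653178215026855 198
pics/w1.png 339.96978759765625 90.64086484909058 3.29530668258667 10.21357536315918 113
pics/w2.png 316.61084175109863 119.96507453918457 18.53199577331543 18.643003463745117 279
pics/w2.png 316.2473087310791 121.31922721862793 12.101723670959473 12.844436645507812 186
[0.4794 0.275  0.158 ] [ 0.0606 -0.0009  0.1534]
```

Emit:
step_arm:
  series: [0.02,0,0.03,0,0.04,0,0.07,0,0.06,-0.001,0.11,0,0.06,-0.001,0.135,0,0.06,-0.001,0.135,0]

```text
time: 6.2
tool_pos: [0.4769, 0.2746, 0.1736]
tcp_rot: [3.114, 0.402, -0.009]
wrist_force: [-0.0, -0.1, -0.0]
width: 0.549
grip_force: 0.0
```

```bash
python3 - <<'E'
from h import *
p=shot();save(p,'w3.png');print(p['tp'])
print(wproj(p,[.4794,.275,.158]),wproj(p,[.486,.277,.158]))
a,b=viewer.read_camera('scene'),viewer.read_camera('top')
cv2.imwrite('pics/c4.png',np.hstack([cv2.resize(p['image'][150:350,220:420],(600,600),interpolation=3),cv2.resize(a['image'][270:330,270:290],(200,600),interpolation=3)])[:,:,::-1])
E
```

```text
[0.4769 0.2746 0.1736]
[317.3223 236.9841] [316.8452 225.6851]
```

View pics/c4.png

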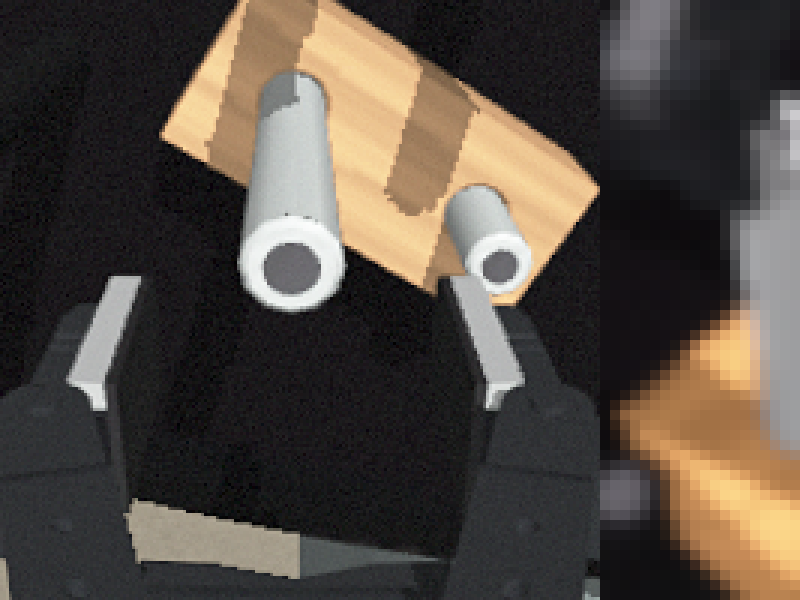

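The rod top is at crop (291,263), matching the prediction, and midway between the fingertips at x=140 and 440. I'll check the pads along tool x before descending.

```bash
python3 - <<'E'
from h import *
p=shot()
for z in(0,-.005,-.01): print(z,[ (wproj(p,p['tp']+p['M']@[x,y,z])-[220,150])*3 for x,y in((.011,-.0235),(.011,.0235),(-.011,-.0235))])
t=watz(p,(317,237.7),.158);print(t,shift(t-p['tp']))
E
```

```text
0 [array([151.8726, 252.7113]), array([428.4825, 252.8125]), array([159.3919, 364.2517])]
-0.005 [array([147.5935, 264.8208]), array([432.5077, 264.9404]), array([155.7131, 378.6083])]
-0.01 [array([143.0709, 277.6608]), array([436.7626, 277.8015]), array([151.8546, 393.7226])]
[0.4796 0.2763 0.158 ] [0.0002 0.0001 0.0199]
```

```bash
cat >> h.py <<'E'
def ell(p,x0,x1,y0,y1,t,n=60):
    g=cv2.cvtColor(p['image'][y0:y1,x0:x1],cv2.COLOR_RGB2GRAY);g=cv2.resize(g,None,fx=4,fy=4,interpolation=3)
    cs,_=cv2.findContours((g>t).astype(np.uint8),cv2.RETR_CCOMP,cv2.CHAIN_APPROX_NONE);o=[]
    for c in cs:
        if len(c)>n: (cx,cy),(a,b),_=cv2.fitEllipse(c);o.append((cx/4+x0-.375,cy/4+y0-.375,a/4,b/4))
    return o
E
python3 - <<'E'
from h import *
p=shot();print(p['tp'])
for e in ell(p,295,340,215,260,225): t=watz(p,e[:2],.158);print(e,t,shift(t-p['tp']))
E
```

```text
[0.4795 0.2765 0.1783]
(319.1415214538574, 238.39085388183594, 28.957048416137695, 30.250913619995117) [0.4795 0.2752 0.158 ] [-0.0004  0.0013  0.0203]
(318.79173469543457, 240.74611473083496, 18.473358154296875, 20.37074851989746) [0.478 0.275 0.158] [-0.0019  0.0011  0.0203]
```

Emit:
step_arm:
  series: [-0.001,0.0005,0.015,0,-0.001,0.0005,0.03,0,-0.001,0.0005,0.045,0,-0.001,0.0005,0.056,0,-0.001,0.0005,0.059,0,-0.001,0.0005,0.059,0]

```text
time: 7.2
tool_pos: [0.4776, 0.2754, 0.117]
tcp_rot: [3.115, 0.404, -0.001]
wrist_force: [0.5, -0.2, 0.5]
width: 0.549
grip_force: 0.0
```

Emit:
step_arm:
  series: [0,0,0,0,0,0,0,0,0,0,0,0,0,0,0,0,0,0,0,0,0,0,0,0]
  gripper: 0.1
  newtons: 40

```text
time: 7.95
tool_pos: [0.4782, 0.2757, 0.1181]
tcp_rot: [-3.115, -0.404, -0.002]
wrist_force: [0.1, -0.1, 5.5]
width: 0.221
grip_force: 39.5
```

Emit:
step_arm:
  series: [0,0,-0.01,0,0,0,-0.03,0,0,0,-0.055,0,0,0,-0.085,0,0,0,-0.115,0,0,0,-0.145,0,0,0,-0.165,0,0,0,-0.175,0]
  newtons: 60

```text
time: 8.95
tool_pos: [0.4776, 0.2753, 0.2932]
tcp_rot: [-3.115, -0.404, -0.001]
wrist_force: [0.5, -0.2, -0.7]
width: 0.216
grip_force: 58.8
```

```bash
python3 - <<'E'
from h import *
tp,M,s=pose();print(tp,s['wrist_force'],s['width'],s['grip_force']);print(shift(np.array([.536,-.154,.295])-tp))
E
```

```text
[0.4776 0.2753 0.2932] [ 0.5418 -0.177  -0.6958] 0.21586926116253113 58.8181234896183
[-0.053   0.43   -0.0019]
```

Emit:
step_arm:
  series: [-0.005,0.04,0,0,-0.011,0.09,0,0,-0.018,0.148,0,0,-0.025,0.206,0,0,-0.032,0.264,0,0,-0.039,0.322,0,0,-0.046,0.375,0,0,-0.051,0.413,0,0]

```text
time: 9.95
tool_pos: [0.5328, -0.1392, 0.2909]
tcp_rot: [-3.115, -0.401, 0.004]
wrist_force: [-0.6, 0.5, -2.1]
width: 0.215
grip_force: 59.0
```

Emit:
step_arm:
  series: [-0.002,0.017,0,0,-0.002,0.017,0,0,-0.002,0.017,0,0,-0.002,0.017,0,0]

```text
time: 10.45
tool_pos: [0.5359, -0.1525, 0.2923]
tcp_rot: [-3.115, -0.406, 0.0]
wrist_force: [-0.0, -0.0, -1.2]
width: 0.221
grip_force: 59.0
```

```bash
python3 - <<'E'
from h import *
p=shot();save(p,'w5.png');print(p['tp'])
print((wproj(p,p['tp']+p['M']@[0,0,.11])-[260,60])*5,(wproj(p,[.536,-.154,.115])-[260,60])*5)
cv2.imwrite('pics/c5.png',cv2.resize(p['image'][60:180,260:400],None,fx=5,fy=5,interpolation=3)[:,:,::-1])
E
```

```text
[ 0.5359 -0.1525  0.2923]
[286.4989 671.6703] [294.5173 584.3329]
```

View pics/c5.png

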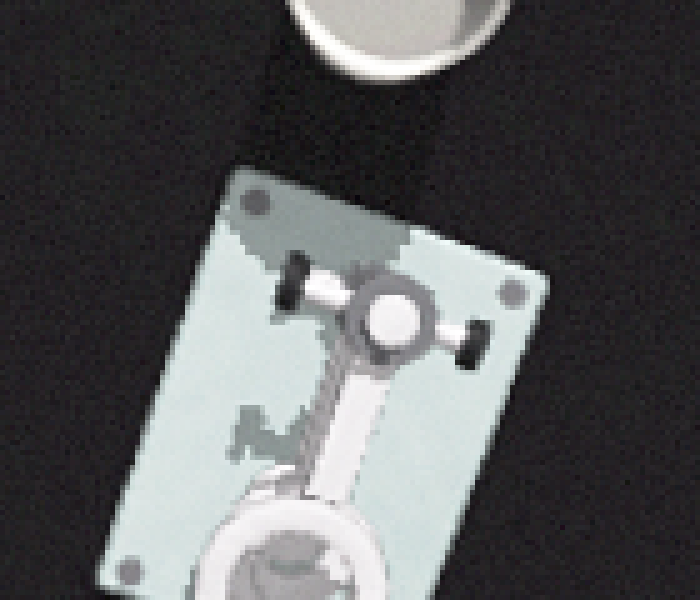

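The crop ends too high. It does show ring 1 centred near crop x≈292, the pillar at (395,320) and ring 2 swung to the left. I'll take it again lower down.

```bash
python3 - <<'E'
from h import *
p=shot();save(p,'w6.png');print(p['tp'])
o=np.array([270,150])
print((wproj(p,p['tp']+p['M']@[0,0,.11])-o)*8,(wproj(p,[.536,-.154,.115])-o)*8)
cv2.imwrite('pics/c6.png',cv2.resize(p['image'][150:225,270:370],None,fx=8,fy=8,interpolation=3)[:,:,::-1])
E
```

```text
[ 0.536  -0.1526  0.2924]
[378.3956 354.6742] [389.9607 215.0531]
```

View pics/c6.png

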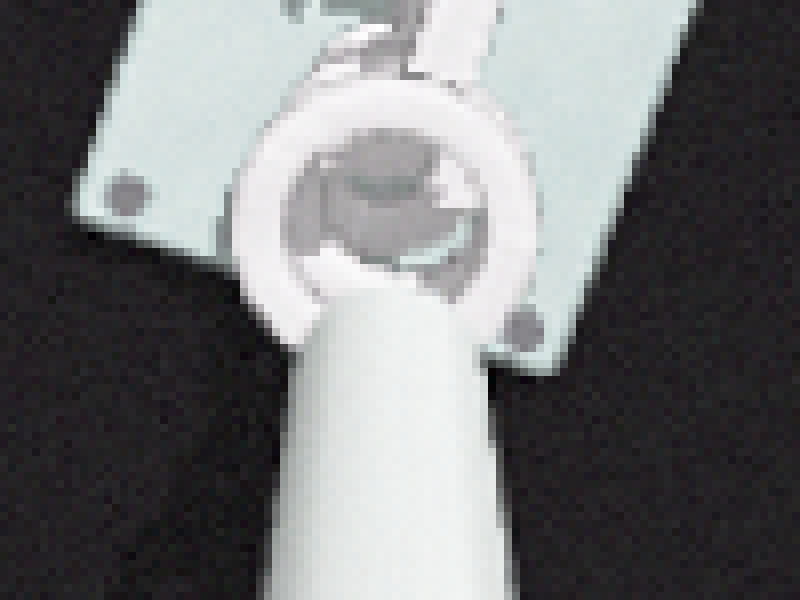

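Ring 1 is centred at about crop (386,225). The rod foot is centred at about (391,374), roughly 0.5 mm off sideways and lined up fore and aft. I'll correct that and lower the foot just into ring 1, where there is 3.5 mm clearance.

Emit:
step_arm:
  series: [0,-0.0005,0.015,0,0,-0.0005,0.03,0,0,-0.0005,0.045,0,0,-0.0005,0.055,0,0,-0.0005,0.062,0,0,-0.0005,0.068,0,0,-0.0005,0.072,0,0,-0.0005,0.072,0]

```text
time: 11.55
tool_pos: [0.5358, -0.1535, 0.2202]
tcp_rot: [-3.115, -0.404, 0.0]
wrist_force: [-0.3, -0.3, -0.9]
width: 0.218
grip_force: 59.0
```

```bash
python3 - <<'E'
from h import *
p=shot();save(p,'w7.png');print(p['tp'],p['M'],monitor.read_state()['wrist_force'])
o=np.array([270,150])
print((wproj(p,p['tp']+p['M']@[0,0,.11])-o)*8,(wproj(p,[.535,-.154,.115])-o)*8)
cv2.imwrite('pics/c7.png',cv2.resize(p['image'][150:225,270:370],None,fx=8,fy=8,interpolation=3)[:,:,::-1])
E
```

```text
[ 0.5358 -0.1535  0.2202] [[ 0.967   0.2549 -0.0002]
 [ 0.2549 -0.967   0.0001]
 [-0.0002 -0.0001 -1.    ]] [-0.6273  0.1443 -0.5273]
[378.3827 354.6827] [381.4057 375.4971]
```

View pics/c7.png

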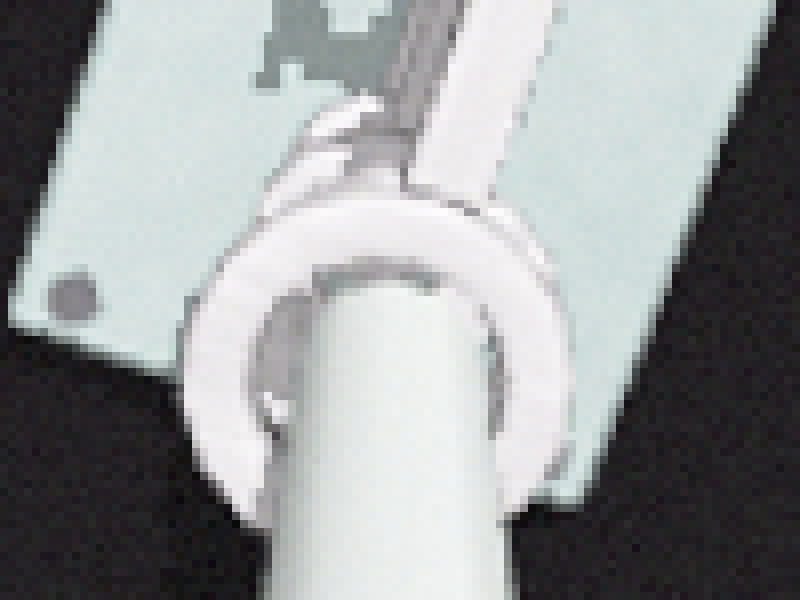

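Emit:
step_arm:
  series: [0,0,0,0,0,0,0,0,0,0,0,0,0,0,0,0]

```text
time: 12.1
tool_pos: [0.5359, -0.1535, 0.2203]
tcp_rot: [3.115, 0.404, 0.0]
wrist_force: [0.3, 0.2, -0.6]
width: 0.216
grip_force: 59.0
```

```bash
cat > m.py <<'E'
from h import *
# subpixel edges: rod lateral edges & ring outer edges along image rows
for k in range(2):
    p=shot();g=cv2.GaussianBlur(cv2.cvtColor(p['image'],cv2.COLOR_RGB2GRAY),(3,3),0).astype(float)
    print(p['tp'],monitor.read_state()['wrist_force'])
    for y in(196,200,204,212,216,220): print(y,' '.join(str(int(v)) for v in g[y,288:346]))
E
python3 m.py
```

```text
[ 0.5359 -0.1535  0.2203] [-0.1944 -0.2803 -1.9333]
196 107 124 131 133 157 204 230 233 234 233 234 229 209 182 168 167 169 167 162 165 179 193 204 214 221 225 228 231 234 236 238 239 239 240 240 241 241 241 238 234 230 223 198 162 163 202 230 237 237 237 238 237 231 221 217 217 218 219
200 28 26 25 43 108 195 235 237 237 237 237 234 216 185 177 196 211 203 184 176 185 198 209 219 224 226 229 231 234 236 238 239 239 239 240 241 242 241 239 235 232 228 208 169 165 205 233 236 237 238 239 237 226 215 216 219 218 211
204 34 32 33 33 39 93 182 232 239 240 240 241 241 234 209 159 120 131 161 179 191 202 213 220 225 228 230 232 235 237 238 238 238 239 239 240 241 241 240 238 234 228 209 193 208 229 235 235 235 235 233 225 215 214 219 220 203 157
212 33 30 28 29 29 27 24 24 35 72 138 204 229 211 179 161 157 165 179 190 201 212 220 224 227 229 231 233 235 237 238 238 239 239 240 240 240 241 241 239 236 232 228 222 218 222 218 181 131 111 124 148 163 158 121 67 37 32
216 34 35 32 28 26 27 26 26 27 27 22 26 46 72 100 130 154 173 186 196 206 215 221 226 229 231 232 234 236 237 238 238 238 239 2
[... 980 characters left out ...]
 194 208 229 234 234 234 235 233 227 217 214 218 219 203 159
212 31 29 28 27 26 26 25 24 34 72 139 204 228 210 177 159 156 165 178 189 201 211 219 224 227 230 232 233 235 237 238 239 239 239 240 240 240 241 241 239 235 231 228 222 218 222 218 182 132 111 122 146 163 157 120 66 36 30
216 33 32 29 25 24 24 26 27 26 25 23 30 49 71 99 129 153 172 185 195 205 215 222 226 229 230 232 234 235 237 238 239 239 238 239 240 240 241 241 240 237 234 230 222 188 112 43 26 31 32 32 33 33 31 31 33 32 31
220 32 31 30 28 26 25 25 25 25 25 26 25 24 28 44 89 147 179 191 200 209 217 223 227 230 231 233 234 235 236 236 237 238 238 239 240 240 240 241 241 239 234 230 229 208 141 67 35 33 34 34 33 33 34 35 33 32 34
```

```bash
cat > m2.py <<'E'
from h import *
from scipy.optimize import least_squares
p=shot();g=cv2.GaussianBlur(cv2.cvtColor(p['image'],cv2.COLOR_RGB2GRAY),(3,3),0).astype(float)
print(p['tp']); 
for c in(312,315,318,321,324): print(c,' '.join(str(int(v)) for v in g[170:192,c]))
f=lambda v:wproj(p,p['tp']+p['M']@v)
zr=p['tp'][2]-.115
# ring outer-left/right/top and bore, pixel = crop/8-.5+270/150
X=lambda c:c/8-.5+270; Y=lambda c:c/8-.5+150
A=np.linspace(0,2*np.pi,721)
def ext(cx,cy,r,z):
    q=np.array([f([cx+r*np.cos(a),cy+r*np.sin(a),z]) for a in A]);return q[:,0].min(),q[:,0].max(),q[:,1].min()
def res(v): return np.r_[np.array(ext(*v,.021,zr))-[X(184),X(573),Y(193)],np.array(ext(*v,.0135,zr))-[X(250),X(506),Y(262)]]
s=least_squares(res,[0,0],diff_step=1e-3,x_scale=.001);print('ring',s.x,s.fun)
for zf in(.108,.110,.112): # shoulder 5 mm above foot
    print(zf,ext(0,0,.010,zf-.005))
E
python3 m2.py
```

```text
[ 0.5358 -0.1535  0.2203]
312 220 211 205 206 220 237 245 244 241 238 235 231 213 177 153 157 178 202 214 217 219 219
315 177 195 208 217 231 242 243 241 240 237 232 217 188 166 163 183 212 228 231 231 231 231
318 191 216 229 228 232 242 243 240 239 238 234 222 195 173 180 210 234 239 238 237 238 238
321 189 203 202 187 198 231 245 241 238 237 235 226 203 174 164 188 222 239 241 240 240 240
324 237 237 234 220 212 226 243 244 239 237 235 234 229 208 179 177 208 235 242 241 241 241
ring [-0.0018 -0.0004] [-0.6453  0.587  -0.0886 -0.0147  0.0719  0.1204]
0.108 (np.float64(305.2627602283614), np.float64(329.28942969854194), np.float64(185.06299050167857))
0.11 (np.float64(305.35791457000147), np.float64(329.20753900465115), np.float64(184.45584643085348))
0.112 (np.float64(305.45171832610475), np.float64(329.12681077814295), np.float64(183.85778632440622))
```

The rod sits about +1.4 mm in x and +1.5 mm in y (tool axes) off the ring centre. Correcting.

Emit:
step_arm:
  series: [-0.0014,-0.0015,0,0,-0.0014,-0.0015,0,0,-0.0014,-0.0015,0,0,-0.0014,-0.0015,0,0]

```text
time: 12.75
tool_pos: [0.5341, -0.1524, 0.2203]
tcp_rot: [3.116, 0.404, -0.0]
wrist_force: [-0.1, 0.4, -1.1]
width: 0.22
grip_force: 59.0
```

```bash
python3 - <<'E'
from h import *
p=shot();print(p['tp'],monitor.read_state()['wrist_force'])
g=cv2.GaussianBlur(cv2.cvtColor(p['image'],cv2.COLOR_RGB2GRAY),(3,3),0).astype(int)
for y in(192,196,200,204,220): print(y,*g[y,290:346])
print(318,*g[166:192,318])
cv2.imwrite('pics/c8.png',cv2.resize(p['image'][150:225,270:370],None,fx=8,fy=8,interpolation=3)[:,:,::-1])
E
```

```text
[ 0.5341 -0.1524  0.2203] [-0.1268  0.3024 -0.4541]
192 223 223 206 169 164 200 228 235 235 235 235 232 211 178 167 171 171 170 174 186 200 212 220 225 228 231 234 237 238 239 240 240 241 242 242 241 238 234 225 205 191 184 158 146 180 219 235 237 238 239 240 237 224 213 214 218
196 49 61 76 111 172 218 233 234 234 235 235 229 201 167 162 168 166 167 178 192 204 214 221 225 228 231 234 237 238 239 239 239 240 241 242 241 239 236 231 223 203 175 163 170 179 201 229 241 241 241 240 241 232 218 215 219
200 28 24 23 35 92 178 229 238 238 239 240 240 228 194 168 177 182 177 184 197 209 219 224 227 230 232 234 237 239 240 239 240 241 242 242 241 239 236 233 228 209 178 155 155 186 222 235 236 235 236 236 230 222 219 220 220
204 31 30 29 25 36 90 169 222 238 239 241 241 220 178 151 147 161 180 193 204 215 221 226 228 230 233 235 236 238 238 239 240 240 241 241 241 241 237 233 228 210 184 189 217 234 237 237 236 235 234 227 208 198 211 218 196
220 31 28 27 26 26 28 27 25 23 22 22 25 43 90 148 180 191 200 210 219 224 227 229 231 232 234 235 236 236 237 238 239 240 240 240 241 241 240 238 234 230 229 208 141 68 35 33 35 34 34 32 32 32 32 32 33
318 163 172 182 203 220 222 229 240 243 242 240 238 235 226 201 171 161 161 172 205 233 239 238 238 238 238
```

View pics/c8.png

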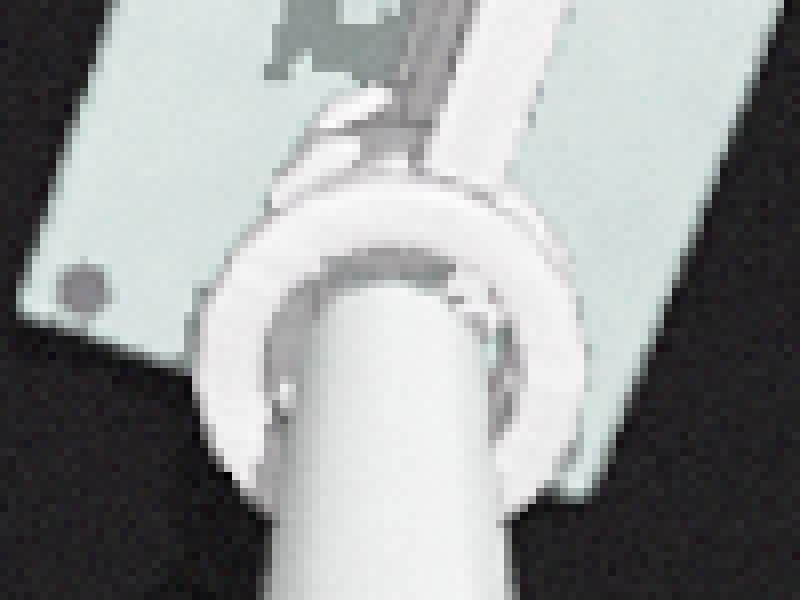

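Ring 1 is now centred on the rod, with even gaps left and right and 3.6 mm at the front. Going down gently through ring 2.

Emit:
step_arm:
  series: [0,0,0.004,0,0,0,0.008,0,0,0,0.012,0,0,0,0.016,0,0,0,0.02,0]

```text
time: 13.42
tool_pos: [0.534, -0.1523, 0.1999]
tcp_rot: [-3.115, -0.404, 0.0]
wrist_force: [-0.0, -0.7, -2.2]
width: 0.22
grip_force: 59.0
```

Emit:
step_arm:
  series: [0,0,0.003,0,0,0,0.006,0,0,0,0.009,0,0,0,0.012,0]

```text
time: 13.92
tool_pos: [0.5342, -0.1525, 0.1882]
tcp_rot: [3.115, 0.404, 0.0]
wrist_force: [-0.9, -1.1, -0.4]
width: 0.22
grip_force: 59.0
```

Emit:
step_arm:
  series: [0,0,0.003,0,0,0,0.006,0,0,0,0.009,0,0,0,0.012,0]

```text
time: 14.42
tool_pos: [0.5341, -0.1523, 0.1761]
tcp_rot: [-3.115, -0.404, 0.0]
wrist_force: [-0.4, -0.7, -0.5]
width: 0.211
grip_force: 59.0
```

Emit:
step_arm:
  series: [0,0,0.001,0,0,0,0.002,0,0,0,0.003,0,0,0,0.004,0]

```text
time: 14.92
tool_pos: [0.5341, -0.1523, 0.1723]
tcp_rot: [-3.116, -0.404, -0.0]
wrist_force: [-0.9, -1.8, -0.8]
width: 0.222
grip_force: 59.1
```

```bash
python3 -c "
from h import *
for i in range(3): print(pose()[2]['wrist_force'])"
```

```text
[-0.8982 -1.8393 -0.761 ]
[-0.8982 -1.8393 -0.761 ]
[-0.8982 -1.8393 -0.761 ]
```

Emit:
step_arm:
  series: [0,0,0.001,0,0,0,0.002,0,0,0,0.003,0,0,0,0.003,0]

```text
time: 15.42
tool_pos: [0.5341, -0.1523, 0.1693]
tcp_rot: [-3.115, -0.404, -0.0]
wrist_force: [0.3, -0.9, -0.9]
width: 0.22
grip_force: 59.2
```

Emit:
step_arm:
  series: [0,0,0.001,0,0,0,0.002,0,0,0,0.003,0,0,0,0.003,0]

```text
time: 15.92
tool_pos: [0.5344, -0.1524, 0.1668]
tcp_rot: [3.115, 0.404, 0.001]
wrist_force: [-1.3, 0.3, 4.1]
width: 0.216
grip_force: 59.6
```

There is a 5 N contact with the foot at about 57 mm, which fits ring 3. I'll press to about 7 N and hold.

Emit:
step_arm:
  series: [0,0,0.0005,0,0,0,0.001,0]

```text
time: 16.18
tool_pos: [0.5344, -0.1525, 0.1659]
tcp_rot: [3.115, 0.404, 0.001]
wrist_force: [-1.3, 0.9, 6.6]
width: 0.222
grip_force: 59.8
```

Emit:
step_arm:
  series: [0,0,0,0,0,0,0,0]

```text
time: 16.42
tool_pos: [0.5344, -0.1524, 0.1659]
tcp_rot: [3.115, 0.404, 0.001]
wrist_force: [-1.3, 0.7, 6.6]
width: 0.221
grip_force: 59.8
```

Emit:
step_arm:
  series: [0,0,0,0,0,0,0,0,0,0,0,0,0,0,0,0,0,0,0,0,0,0,0,0]

```text
time: 17.18
tool_pos: [0.5344, -0.1524, 0.1659]
tcp_rot: [3.115, 0.404, 0.001]
wrist_force: [-1.2, -0.2, 6.5]
width: 0.22
grip_force: 59.8
```

Emit:
step_arm:
  series: [0,0,-0.0008,0,0,0,-0.0016,0,0,0,-0.0024,0,0,0,-0.0028,0,0,0,-0.0028,0,0,0,-0.0028,0]

```text
time: 17.92
tool_pos: [0.5341, -0.1524, 0.1679]
tcp_rot: [3.115, 0.404, -0.0]
wrist_force: [-0.6, -2.0, 2.1]
width: 0.218
grip_force: 59.3
```

Emit:
step_arm:
  series: [0,0,-0.0005,0,0,0,-0.001,0,0,0,-0.001,0]

```text
time: 18.3
tool_pos: [0.534, -0.1523, 0.1688]
tcp_rot: [-3.115, -0.404, 0.0]
wrist_force: [-0.5, -1.5, 1.5]
width: 0.217
grip_force: 59.2
```

Emit:
step_arm:
  series: [0,0,-0.0005,0,0,0,-0.0005,0,0,0,-0.0005,0]
  newtons: 20

```text
time: 18.68
tool_pos: [0.5339, -0.1524, 0.1694]
tcp_rot: [-3.115, -0.404, 0.001]
wrist_force: [1.1, -0.4, -0.7]
width: 0.219
grip_force: 59.1
```

Emit:
step_arm:
  series: [0,0,0,0,0,0,0,0,0,0,0,0]
  gripper: 0.28

```text
time: 19.05
tool_pos: [0.534, -0.1522, 0.1696]
tcp_rot: [-3.115, -0.404, 0.0]
wrist_force: [0.9, 0.1, -0.1]
width: 0.283
grip_force: 0.0
```

Emit:
step_arm:
  series: [0,0,0,0,0,0,0,0,0,0,0,0,0,0,0,0]
  gripper: 0.6

```text
time: 19.55
tool_pos: [0.5341, -0.1524, 0.1696]
tcp_rot: [3.116, 0.404, 0.0]
wrist_force: [0.1, -0.0, 0.4]
width: 0.6
grip_force: 0.0
```

```bash
python3 - <<'E'
from h import *
p=shot();print(p['tp'],monitor.read_state()['wrist_force'])
cv2.imwrite('pics/c9.png',cv2.resize(p['image'][150:350,220:420],(600,600),interpolation=3)[:,:,::-1])
E
```

```text
[ 0.5341 -0.1524  0.1696] [ 0.0398  0.9282 -0.02  ]
```

View pics/c9.png

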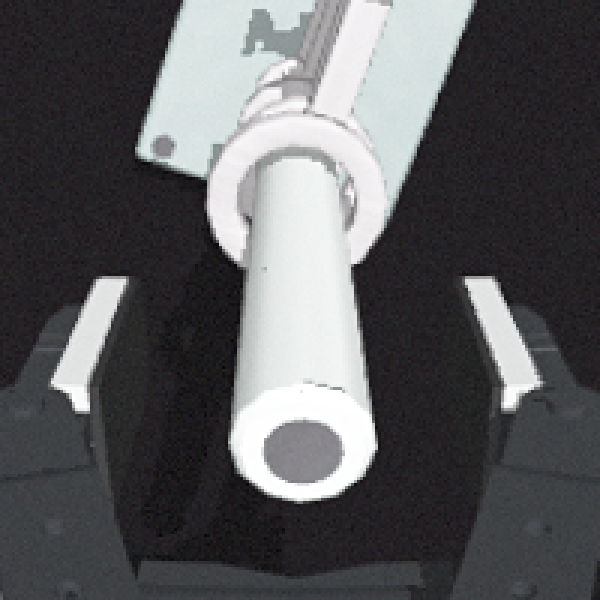

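The rod stands free and upright in the rings, with its top at crop (303,440), midway between the open fingers. Retreating straight up.

Emit:
step_arm:
  series: [0,0,-0.01,0,0,0,-0.03,0,0,0,-0.055,0,0,0,-0.085,0,0,0,-0.115,0,0,0,-0.135,0,0,0,-0.14,0,0,0,-0.14,0]

```text
time: 20.6
tool_pos: [0.534, -0.1523, 0.3094]
tcp_rot: [-3.115, -0.404, 0.0]
wrist_force: [0.0, 0.6, 0.0]
width: 0.599
grip_force: 0.0
```

```bash
python3 - <<'E'
from h import *
p=shot();print(p['tp'],monitor.read_state()['wrist_force'])
for z in(.20,.208): print(wproj(p,[.5332,-.1526,z]))
for e in ell(p,290,345,170,240,225): print(e,watz(p,e[:2],.207))
a=viewer.read_camera('scene');print([(d['extent'],d['score']) for d in viewer.boxes_of(a,'rod')[:5]], proj(a,[.534,-.153,.207]),proj(a,[.534,-.153,.057]))
print(job.finish_job())
E
```

```text
[ 0.534  -0.1523  0.3094] [ 0.1486  0.1744 -0.0552]
[317.4074 195.4228]
[317.3833 198.1684]
(343.41936111450195, 173.26043725013733, 1.7781200408935547, 5.675164222717285) [ 0.5588 -0.1678  0.207 ]
(321.51233100891113, 188.27846717834473, 23.848325729370117, 44.078407287597656) [ 0.542  -0.1538  0.207 ]
(319.6520137786865, 198.5931568145752, 12.823432922363281, 13.319534301757812) [ 0.533  -0.1546  0.207 ]
(304.3218603134155, 176.83504343032837, 5.763382911682129, 16.215078353881836) [ 0.5478 -0.1377  0.207 ]
(293.975998878479, 172.61678862571716, 6.985698699951172, 8.751848220825195) [ 0.5491 -0.1287  0.207 ]
[([275.6, 335.8, 14.9, 39.5], 0.73), ([267.0, 270.6, 12.6, 36.1], 0.6), ([347.3, 155.8, 7.0, 31.7], 0.51)] [347.5423 144.579 ] [345.3248 184.08  ]
the job is handed in; nothing more can be done
None
```

The rod is standing upright in the ring gauge, resting on ring 3 after a push of about 7.5 N held for over half a second; I let go and backed the arm off, and the job is handed in at about 20.7 s.

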